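# Roll a bearing sleeve up the gauge ramp and hold it at the stop

### The job

Push the brass bearing sleeve from the flat landing slowly up the ramp with your fingertips, rolling it until it rests firmly against the stop at the top and has pushed the spring plunger in, and do not let it run away or roll back down. Do not pick the sleeve up, and leave the small things around the ramp where they are. Finish while still holding: keep the fingers pressed against the sleeve so that it stays at the stop.

Things in the scene. Friction and masses are not known exactly. Their poses are not given: they have to be found in the camera images.
- sleeve: The bearing sleeve: a plain brass tube, outer diameter 44 mm, 90 mm long, 4 mm wall, about 0.35 kg, rolls freely. It starts lying across the flat landing at the foot of the ramp, with its axis across the ramp. Origin at its centre; its y axis is the tube's axis; its x and z axes turn as it rolls.
- ramp: The gauge ramp, fixed to the bench: wooden base plate 262 x 116 mm, steel running surfaces. Origin at the centre of the underside of the base plate, on the bench; x points level from foot to top (uphill), y left, z up. The surface is level from x = -127 to -60 mm (landing), then climbs at 10 degrees. Rails 12 mm high on both sides, 96 mm apart inside, leave the sleeve 3 mm of play at each end.
- landing (a point): Middle of the level landing's surface, 10 mm above the bench, 93 mm downhill of the ramp's origin. The landing is 96 mm wide and 67 mm long and is closed at its low end by a lip 5 mm thick, 5 mm high over the landing, 15 mm over the bench (x = -132 to -127 mm from the ramp's origin).
- deck: The inclined surface. Origin on it, mid-width, at the bottom of the slope (x = -60, z = 10 mm from the ramp's origin); x points up the slope along the surface, y left, z square to the surface.
- stop (a point): Foot of the stop, a dark steel wall across the top of the slope, 37 mm high over the surface: the point where its flat face meets the surface, mid-width, at x = 165 mm from the deck's origin. A sleeve resting against it has its centre at x = 143 mm, z = 22 mm in the deck's axes.
- plunger_tip (a point): Tip of the round 10 mm spring plunger that sticks 6 mm out of the middle of the stop, 22 mm over the inclined surface, towards the sleeve.
- plunger (a joint): How far the plunger is pushed in, in m: 0 when free, 0.006 when the sleeve rests against the stop. Its spring pushes back with 0.4 N at first and 1.1 N at 6 mm; the sleeve's weight adds about 0.6 N, so a sleeve that is let go rolls back. As the fingers rub on the rolling sleeve, pushing it there takes 2 to 7 N; at the rigid stop the force climbs steeply beyond that.
- black_pot_0: Small black turned pot, 33 mm wide, 31 mm high, standing loose close beside the ramp; leave it alone. Origin at the centre of its underside.
- case_ring_0: Steel watch case ring, 44 x 48 mm, 6 mm high, standing loose close beside the ramp; leave it alone. Origin at the centre of its underside.
- eye_loupe_0: Black eye loupe, 36 mm wide, 27 mm high, standing loose close beside the ramp; leave it alone. Origin at the centre of its underside.
- movement: Round brass watch movement, 41 mm wide, 9 mm high, standing loose close beside the ramp; leave it alone. Origin at the centre of its underside.
- dust_blower_1: Cream rubber blower bulb, 33 mm wide, 48 mm high, standing loose close beside the ramp; leave it alone. Origin at the centre of its underside.
There are look-alikes about, which are no part of the job. There is more than one size of the sleeve; the one meant has the size given above.

How it is judged:
By the outcome, as a careful person would: the job done as asked, in the order asked, and still so for the second after the job is handed in, while the arm keeps its last pose, push and grip.
It also fails if it takes over 35 s, if anything falls off the work surface, if the arm or the gripper's body presses on something with over 40 N, if the wrist force passes 120 N, or if a joint passes its speed limit or range.

### The arm

A 6-joint arm with a two-finger parallel gripper is mounted at the origin on a cart in front of the work surface, level with it; the furniture and walls round the work are solid. World frame = base frame: x ahead of the robot, y to its left, z up, the work surface at z = 0. Lengths are in mm, angles in rad, forces in N, time in s.
With the tool pointing down it reaches from about 425 to 950 mm from the base axis. Payload 14.7 kg.
Tool frame: the origin (TCP) lies at the very end of the fingers, on their centre line; the grasp point (between the pads) lies 19 mm behind it; z points along the fingers, y is the direction in which the jaws open and shut (so a half turn about z gives the same grasp; the last joint's range is limited). The gripper opens to 85 mm and grips with 20 to 120 N. Pads are 22 mm wide; open, the fingers measure 114 mm over their backs; the gripper's body (76 mm by 85 mm) begins 54 mm behind the grasp point. The pads swing forward as they close: fully open they stand 13 mm farther back than shut.
Start: joints at [1.235, 0.48, 1.596, -0, 1.065, -0.047], TCP at [185.097, 623.082, 231.297] pointing down, gripper open.
Joint ranges: [-2.75, 2.75], [-0.82, 2.05], [0.23, 2.67], [-1.56, 4.7], [0.09, 2.69], [-2.92, 2.92]. Speed limits (rad/s): [1.89, 1.89, 2.39, 3.01, 3.01, 3.01].

### API

Orientations are given as a rotation vector (axis times angle).
In Python, from plant import manip gives the robot as it stands. The module is installed in compiled form; this text tells all that it offers.
- The arm moves only by the shell command python3 -m handwheel 'ROWS' [FORCE]. ROWS is JSON, a list of rows, each a list of 3 entries, a list of its own where there are three numbers: the opening, from 0 (shut) to 1 (fully open), then the shift along the world's x, y, z in m, then the turn, a rotation vector about the world's x, y, z in rad. In form: [[gripper, [x, y, z], [rx, ry, rz]], ...]. A call has 1 to 10 rows; each row shifts and turns the commanded pose from where the row before left it; what a row does not reach is not made up. A row lasts 1/8 s, in which the tool goes at most 62.5 mm and 10.7 degrees, less where a joint would pass 70% of its speed; a pose out of reach is approached as far as the arm can. A call is refused whole if a number of a shift passes 0.0625 or a number of a turn 0.188, either way. A call with a gripper value outside its range is refused whole. The fingers move at their own pace and stop on an object; FORCE is the grip in N (left out, the last holds). Time passes only in rows, so rows that do not move let the fingers close. It gives the time, the measured TCP pose, the force and the opening at its end, in the units of the state.
- manip.get_obs(): the state, without advancing time (a new reading comes with each control period).
- manip.read_camera(name): name is "scene" or "top"; returns the picture (480x640x3 uint8, red, green, blue); there is no depth.
- manip.calibration(name): a dict with "camera_matrix" (3x3 intrinsics, pixels), "xyz" and "orientation" of the camera in the world. Camera axes: x right, y down, z forward; pixel columns grow to the right and rows downward; lengths in mm; the calibration is good to about 2 mm. A picture is of the moment at which its call begins. calibration takes no time and is no camera call.
- manip.close_job(): hands the job in, once; it reports no verdict.
The state is a dict: "time": time; "joint_pos": joint angles; "joint_velocities": joint speeds; "effort": joint torques, N m; "ee_pos": TCP position; "tcp_rot": TCP orientation; "contact_force": force on the tool from outside, world axes, zero at the start; "ft_torque": the same for the moment, N m; "grip_width": finger opening in mm.
Only numpy, scipy, OpenCV 4.12 (cv2) and the standard library are available. Lean on these libraries where they do the work, as an engineer would, in place of code of your own. Each camera call takes 0.05 s, during which the arm holds its last target.

## Working session

There is one attempt and no reset: what is moved stays moved. The work goes in short steps, Python scripts to look and compute and a shell command to move; the robot and the scene stay as the last step left them, time stands still between calls to the robot, and variables do not carry over. Pictures are saved under pics/ and viewed, and the job is handed in when it is done.

```bash
mkdir -p pics; python3 - <<'E'
from plant import manip
import cv2
for n in("scene","top"):
    cv2.imwrite(f"pics/{n}0.png",manip.read_camera(n)[:,:,::-1]); print(manip.calibration(n))
print(manip.get_obs())
E
```

```text
{'camera_matrix': array([[479.05933939,   0.        , 317.68594276],
       [  0.        , 479.05933939, 239.75474443],
       [  0.        ,   0.        ,   1.        ]]), 'xyz': array([  43.5020677 , -109.21573966,  728.12342249]), 'orientation': array([-2.15860378,  1.23642756, -0.44454988])}
{'camera_matrix': array([[501.50377946,   0.        , 318.03480159],
       [  0.        , 501.50377946, 238.15656447],
       [  0.        ,   0.        ,   1.        ]]), 'xyz': array([377.03513375, 181.9842956 , 922.29237098]), 'orientation': array([-2.13449047,  2.12464204, -0.16123704])}
{'time': 0.1, 'joint_pos': array([ 1.23538616e+00,  4.80751540e-01,  1.59678838e+00, -1.60334017e-05,
        1.06514609e+00, -4.66016248e-02]), 'joint_velocities': array([-0.00099463, -0.00207272, -0.00039095,  0.00068195,  0.00194509,
       -0.00035945]), 'effort': array([ 1.09374003e-03, -9.52239919e+01, -4.31043112e+01,  1.40126158e-04,
        5.00223250e-03,  5.00607086e-05]), 'ee_pos': array([184.99015139, 622.73242682, 230.75637624]), 'tcp_rot': array([-4.52044342e-01, -3.10870388e+00,  1.69027753e-03]), 'contact_force': array([-0.22720934, -0.19611309, -0.14328917]), 'ft_torque': array([ 0.00801932,  0.00340561, -0.02917888]), 'grip_width': 85.38258441550134}
```

View pics/scene0.png

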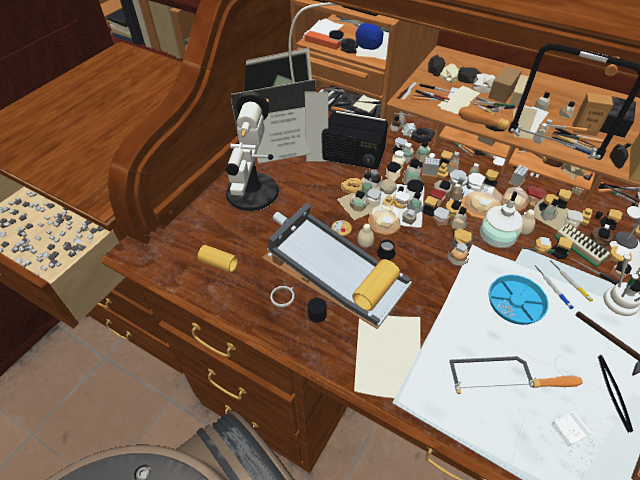

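View pics/top0.png

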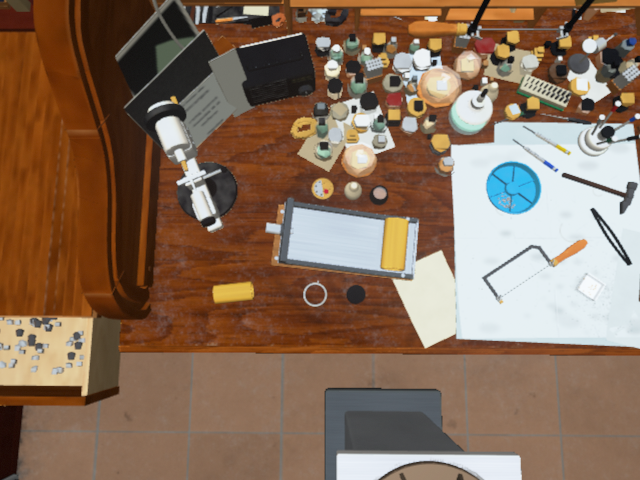

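```bash
cat > h.py <<'E'
import numpy as np, cv2
from plant import manip
from scipy.spatial.transform import Rotation as R
def ray(n,u,v):
    c=manip.calibration(n);K=c["camera_matrix"]
    d=R.from_rotvec(c["orientation"]).as_matrix()@np.linalg.solve(K,[u,v,1.]);return np.array(c["xyz"]),d
def onz(n,u,v,z):
    o,d=ray(n,u,v);return o+d*(z-o[2])/d[2]
def proj(n,p):
    c=manip.calibration(n);K=c["camera_matrix"]
    q=K@(R.from_rotvec(c["orientation"]).as_matrix().T@(np.array(p,float)-c["xyz"]));return q[:2]/q[2]
def two(a,b):
    A=[];B=[]
    S=np.zeros((3,3));t=np.zeros(3);L=[]
    for n,(u,v) in (("scene",a),("top",b)):
        o,d=ray(n,u,v);d/=np.linalg.norm(d);P=np.eye(3)-np.outer(d,d);S+=P;t+=P@o;L.append((o,P))
    x=np.linalg.solve(S,t);return x,[np.linalg.norm(P@(x-o)) for o,P in L]
E
python3 - <<'E'
import cv2
t=cv2.imread("pics/top0.png")[185:315,255:435];cv2.imwrite("pics/tz.png",cv2.resize(t,None,fx=4.4,fy=4.4,interpolation=2))
t=cv2.imread("pics/scene0.png")[195:335,255:425];cv2.imwrite("pics/sz.png",cv2.resize(t,None,fx=4.2,fy=4.2,interpolation=2))
E
```

```text
(no output)
```

View pics/tz.png

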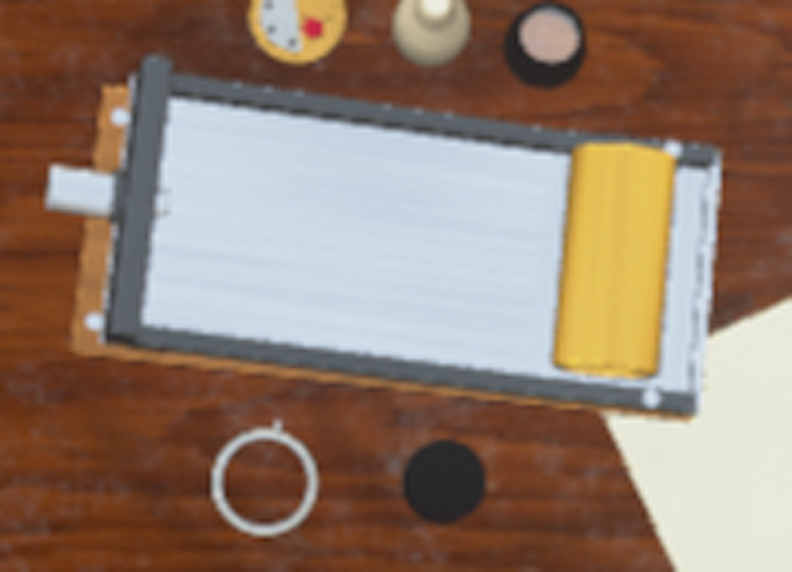

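View pics/sz.png

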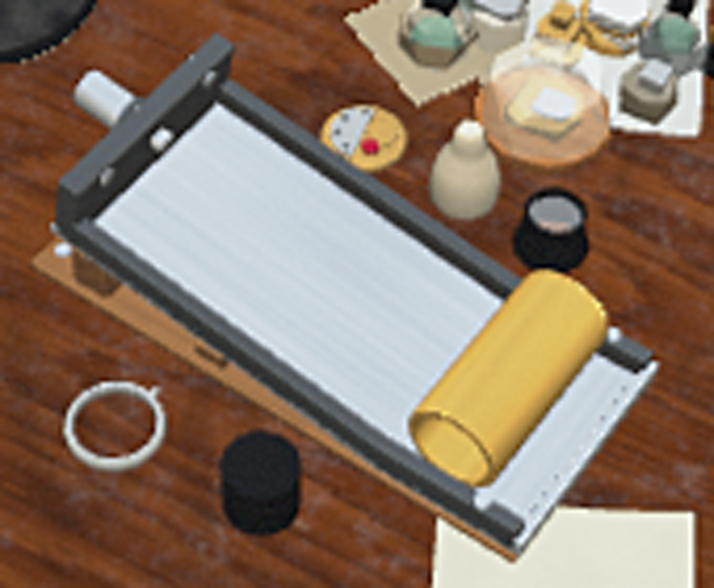

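```bash
python3 - <<'E'
from h import *
np.set_printoptions(precision=1,suppress=True)
T=lambda u,v:(255+u/4.4,185+v/4.4)
S=lambda u,v:(255+u/4.2,195+v/4.2)
print("sleeve c",onz("top",*T(616,260),32), "ends",onz("top",*T(624,146),32+15),onz("top",*T(607,373),32+15))
# axis pixels at ends approx
print("two-view foot rail corners", two(S(520,537),T(696,410)), two(S(650,355),T(720,150)))
a=onz("top",*T(720,150),22);b=onz("top",*T(695,412),22);print("rail foot z22",a,b,np.linalg.norm(a-b))
a=onz("top",*T(172,60),75.);b=onz("top",*T(140,340),75.);print("stop top face edge z75",a,b,np.linalg.norm(a-b))
print("stop corners 2view", two(S(232,45),T(172,60)),two(S(68,190),T(108,338)))
print("stop foot",onz("top",*T(168,98),38.6),onz("top",*T(145,325),38.6))
print("plunger tip", two(S(162,138),T(160,205)))
E
```

```text
sleeve c [514.4  56.3  32. ] ends [558.7  54.2  47. ] [466.7  62.8  47. ]
two-view foot rail corners (array([455.3,  21.8,  15.4]), [np.float64(0.7462854427396021), np.float64(0.746285442739581)]) (array([562.4,  10.9,  20.5]), [np.float64(0.4072791432862476), np.float64(0.4072791432863304)])
rail foot z22 [562.3  10.9  22. ] [453.5  24.   22. ] 109.64384015583052
stop top face edge z75 [587.  235.7  75. ] [475.8 246.6  75. ] 111.70840477103474
stop corners 2view (array([587.3, 235.7,  73.9]), [np.float64(0.06500781051203268), np.float64(0.06500781051204672)]) (array([479.5, 257. ,  68.4]), [np.float64(3.3269970556539), np.float64(3.326997055653847)])
stop foot [580.  239.4  38.6] [486.2 247.4  38.6]
plunger tip (array([531.8, 239.8,  61.5]), [np.float64(0.888364541667521), np.float64(0.8883645416675865)])
```

```bash
python3 - <<'E'
from h import *
np.set_printoptions(precision=1,suppress=True)
print("panel foot front",onz("scene",113,258,0),onz("top",120,318,0), onz("top",95,315,0))
print("desk front edge",onz("top",250,352,0))
print("microscope base",onz("top",207,225,0), "eyepiece 2view", two((262,100),(165,108)))
print("panel curve",two((180,0),(40,40)))
E
```

```text
panel foot front [334.8 533.    0. ] [381.  555.4   0. ] [386.2 601.8   0. ]
desk front edge [321.9 316.    0. ]
microscope base [554.3 403.4   0. ] eyepiece 2view (array([716.8, 434.4, 166.6]), [np.float64(5.959980132097512), np.float64(5.959980132097482)])
panel curve (array([705.9, 554. , 348.8]), [np.float64(22.049046833621265), np.float64(22.049046833621084)])
```

```bash
python3 -m handwheel '[[0.4,[0.02,-0.05,0],[0,0,0]],[0.4,[0.02,-0.05,0],[0,0,0]],[0.4,[0.02,-0.05,0],[0,0,0]],[0.4,[0.02,-0.05,0],[0,0,0]],[0.4,[0.022,-0.04,0],[0,0,-0.14]],[0.4,[0.022,-0.04,0],[0,0,-0.14]],[0.4,[0.022,-0.04,0],[0,0,-0.14]],[0.4,[0.022,-0.04,0],[0,0,-0.14]]]' 40
```

```text
time: 1.1
ee_pos: [353.5, 261.7, 231.3]
tcp_rot: [-1.3, -2.86, 0.0]
contact_force: [1.3, -0.2, 0.0]
grip_width: 33.9
```

```bash
python3 -m handwheel '[[0.4,[0.026,-0.043,-0.01],[0,0,-0.137]],[0.4,[0.026,-0.043,-0.01],[0,0,-0.137]],[0.4,[0.026,-0.043,-0.02],[0,0,-0.137]],[0.4,[0.026,-0.043,-0.02],[0,0,-0.137]],[0.4,[0.026,-0.043,-0.03],[0,0,-0.137]],[0.4,[0.025,-0.042,-0.03],[0,0,-0.137]],[0.4,[0,0,0],[0,0,0]]]'
python3 - <<'E'
from h import *
o=manip.get_obs();print(o["ee_pos"],R.from_rotvec(o["tcp_rot"]).as_matrix().round(3))
for n in("scene","top"):
    im=manip.read_camera(n)[:,:,::-1];cv2.imwrite(f"pics/{n}1.png",im)
a=cv2.imread("pics/scene1.png")[180:360,255:455];b=cv2.imread("pics/top1.png")[180:360,270:470]
cv2.imwrite("pics/c1.png",cv2.resize(np.hstack([a,b]),None,fx=2,fy=2,interpolation=2))
E
```

```text
time: 1.98
ee_pos: [508.3, 3.6, 109.1]
tcp_rot: [-2.334, -2.1, 0.003]
contact_force: [0.2, 1.1, -0.1]
grip_width: 34.0
[508.28545966   3.61012532 109.11204349] [[ 0.105  0.994 -0.003]
 [ 0.994 -0.105 -0.   ]
 [-0.    -0.003 -1.   ]]
```

View pics/c1.png

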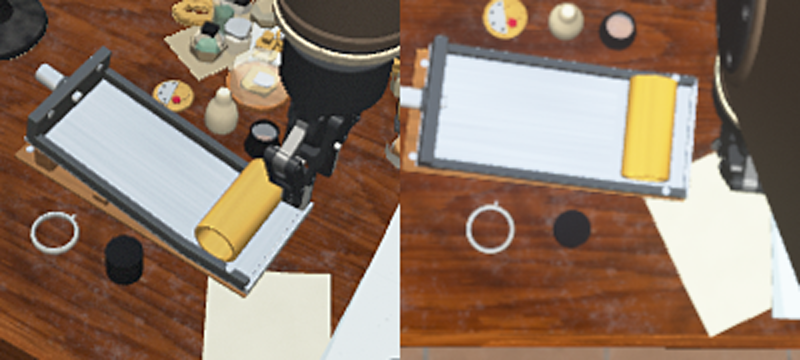

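```bash
python3 -m handwheel '[[0.4,[0,0,-0.03],[0,0,0]],[0.4,[0,0,-0.03],[0,0,0]],[0.4,[0,0,-0.02],[0,0,0]],[0.4,[0,0,-0.009],[0,0,0]],[0.4,[0,0,0],[0,0,0]]]'
python3 - <<'E'
from h import *
for n in("scene","top"):
    im=manip.read_camera(n)[:,:,::-1];cv2.imwrite(f"pics/{n}2.png",im)
a=cv2.imread("pics/scene2.png")[210:340,300:440]
cv2.imwrite("pics/c2.png",cv2.resize(a,None,fx=4,fy=4,interpolation=2))
E
```

```text
time: 2.7
ee_pos: [507.9, 6.7, 22.6]
tcp_rot: [-2.328, -2.109, 0.0]
contact_force: [-0.8, -0.1, 0.2]
grip_width: 34.2
```

View pics/c2.png

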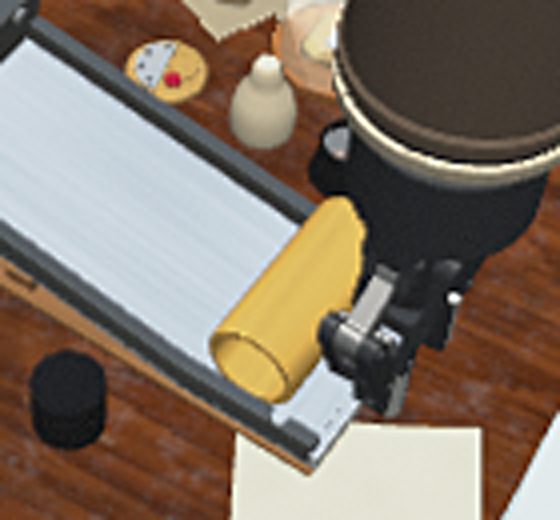

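```bash
python3 -m handwheel '[[0.4,[0.0003,0.003,-0.003],[0,0,0]],[0.4,[0.0003,0.003,0],[0,0,0]],[0.4,[0.0002,0.002,0],[0,0,0]],[0.4,[0.0002,0.002,0],[0,0,0]],[0.4,[0.0002,0.002,0],[0,0,0]],[0.4,[0.0002,0.0015,0],[0,0,0]]]'
python3 -m handwheel '[[0.4,[0.0001,0.001,0],[0,0,0]],[0.4,[0.0001,0.001,0],[0,0,0]],[0.4,[0.0001,0.001,0],[0,0,0]],[0.4,[0.0001,0.001,0],[0,0,0]]]'
python3 - <<'E'
from h import *
for n in("scene","top"):
    im=manip.read_camera(n)[:,:,::-1];cv2.imwrite(f"pics/{n}3.png",im)
a=cv2.imread("pics/scene3.png")[210:340,300:440];b=cv2.imread("pics/top3.png")[180:310,270:410]
cv2.imwrite("pics/c3.png",cv2.resize(np.hstack([a,b]),None,fx=2.8,fy=2.8,interpolation=2))
E
```

```text
time: 3.55
ee_pos: [509.5, 19.7, 19.3]
tcp_rot: [2.33, 2.108, 0.0]
contact_force: [-0.3, -0.6, -0.5]
grip_width: 34.3
time: 4.05
ee_pos: [509.9, 23.6, 19.3]
tcp_rot: [2.33, 2.108, 0.0]
contact_force: [-0.9, 0.1, -0.4]
grip_width: 34.3
```

View pics/c3.png

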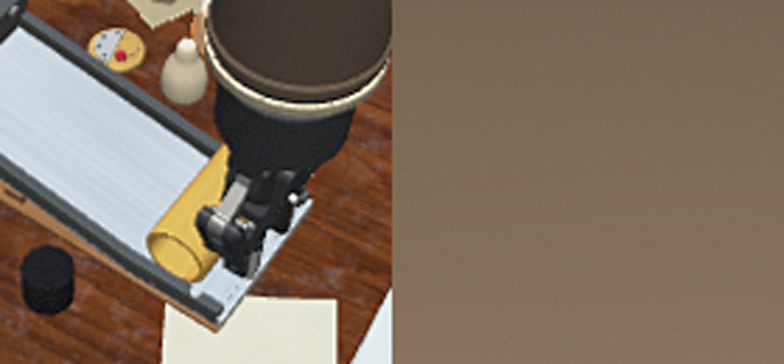

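```bash
for i in 1; do python3 -m handwheel '[[0.4,[0.0001,0.0013,0],[0,0,0]],[0.4,[0.0001,0.0013,0],[0,0,0]],[0.4,[0.0001,0.0013,0],[0,0,0]],[0.4,[0.0001,0.0013,0],[0,0,0]],[0.4,[0.0001,0.0013,0],[0,0,0]],[0.4,[0.0002,0.0013,0],[0,0,0]],[0.4,[0.0001,0.0013,0],[0,0,0]],[0.4,[0.0001,0.0013,0],[0,0,0]]]'; done
python3 - <<'E'
from h import *
im=manip.read_camera("scene")[:,:,::-1];cv2.imwrite("pics/scene4.png",im)
cv2.imwrite("pics/c4.png",cv2.resize(im[190:340,250:440],None,fx=3.5,fy=3.5,interpolation=2))
E
```

```text
time: 5.15
ee_pos: [510.8, 34.1, 19.3]
tcp_rot: [-2.33, -2.108, 0.0]
contact_force: [0.3, -0.9, -0.4]
grip_width: 34.1
```

View pics/c4.png

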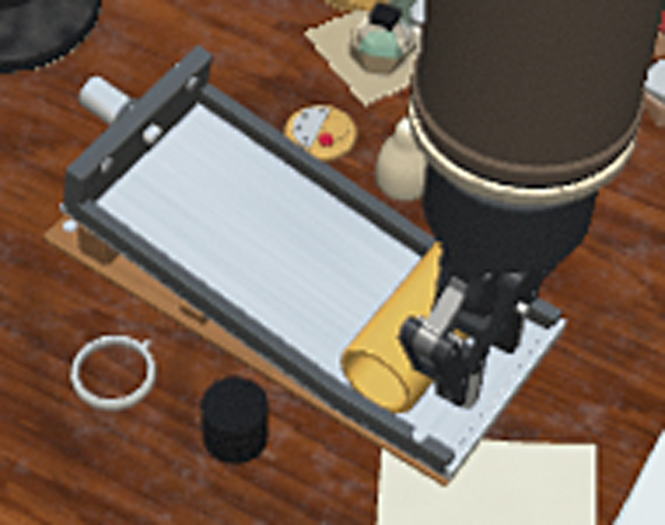

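```bash
python3 -m handwheel '[[0.4,[0.00015,0.0014,0],[0,0,0]],[0.4,[0.00015,0.0014,0],[0,0,0]],[0.4,[0.00015,0.0014,0],[0,0,0]],[0.4,[0.00015,0.0014,0],[0,0,0]],[0.4,[0.00015,0.0014,0],[0,0,0]],[0.4,[0.00015,0.0014,0],[0,0,0]],[0.4,[0.00015,0.0014,0],[0,0,0]],[0.4,[0.00015,0.0014,0],[0,0,0]]]'
python3 - <<'E'
from h import *
print(onz("scene",359,298.5,32),onz("scene",363.3,301.4,32))
im=manip.read_camera("scene")[:,:,::-1];cv2.imwrite("pics/scene5.png",im)
cv2.imwrite("pics/c5.png",cv2.resize(im[190:340,250:440],None,fx=3.5,fy=3.5,interpolation=2))
E
```

```text
time: 6.2
ee_pos: [512.0, 45.3, 19.3]
tcp_rot: [-2.33, -2.108, 0.0]
contact_force: [-0.4, -0.1, 0.3]
grip_width: 34.4
[472.47435387  68.74579814  32.        ] [470.91995787  59.63235955  32.        ]
```

View pics/c5.png

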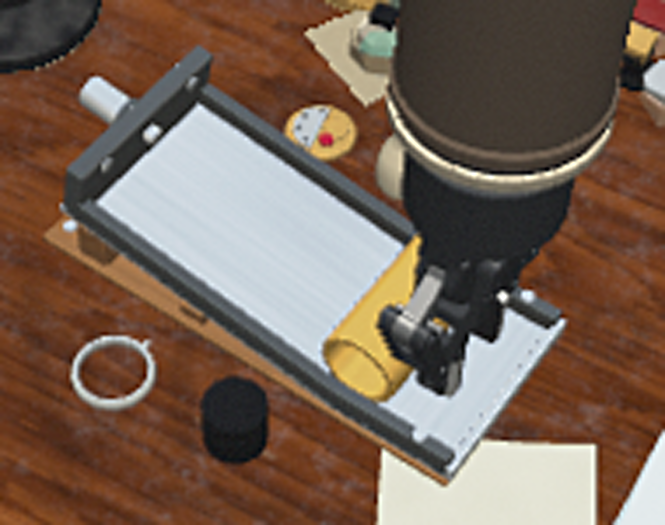

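```bash
python3 -m handwheel '[[0.4,[0.00015,0.0015,0],[0,0,0]],[0.4,[0.00015,0.0015,0],[0,0,0]],[0.4,[0.00015,0.0015,0],[0,0,0]],[0.4,[0.00015,0.0015,0],[0,0,0]],[0.4,[0.00015,0.0015,0],[0,0,0]],[0.4,[0.00015,0.0015,0],[0,0,0]],[0.4,[0.00015,0.0015,0.0002],[0,0,0]],[0.4,[0.00015,0.0015,0.0003],[0,0,0]],[0.4,[0.00015,0.0015,0.0003],[0,0,0]],[0.4,[0.00015,0.0015,0.0003],[0,0,0]]]'
python3 -m handwheel '[[0.4,[0.00015,0.0015,0.0003],[0,0,0]],[0.4,[0.00015,0.0015,0.0003],[0,0,0]],[0.4,[0.00015,0.0015,0.0003],[0,0,0]],[0.4,[0.00015,0.0015,0.0003],[0,0,0]],[0.4,[0.00015,0.0015,0.0003],[0,0,0]],[0.4,[0.00015,0.0015,0.0003],[0,0,0]],[0.4,[0.00015,0.0015,0.0003],[0,0,0]],[0.4,[0.00015,0.0015,0.0003],[0,0,0]],[0.4,[0.00015,0.0015,0.0003],[0,0,0]],[0.4,[0.00015,0.0015,0.0003],[0,0,0]]]'
python3 - <<'E'
from h import *
im=manip.read_camera("scene")[:,:,::-1];cv2.imwrite("pics/scene6.png",im)
cv2.imwrite("pics/c6.png",cv2.resize(im[190:340,250:440],None,fx=3.5,fy=3.5,interpolation=2))
E
```

```text
time: 7.5
ee_pos: [513.5, 60.3, 20.4]
tcp_rot: [-2.33, -2.108, 0.0]
contact_force: [0.3, -2.0, 0.8]
grip_width: 33.8
time: 8.75
ee_pos: [515.0, 75.3, 23.4]
tcp_rot: [-2.33, -2.108, 0.0]
contact_force: [-0.3, -1.8, 1.3]
grip_width: 34.3
```

View pics/c6.png

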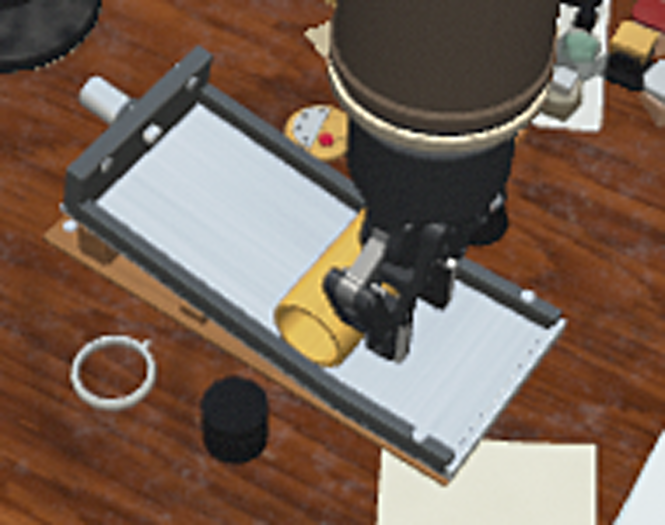

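```bash
python3 -m handwheel '[[0.4,[0.0002,0.0018,0.0003],[0,0,0]],[0.4,[0.0002,0.0018,0.0003],[0,0,0]],[0.4,[0.0002,0.0018,0.0003],[0,0,0]],[0.4,[0.0002,0.0018,0.0003],[0,0,0]],[0.4,[0.0002,0.0018,0.0003],[0,0,0]],[0.4,[0.0002,0.0018,0.0003],[0,0,0]],[0.4,[0.0002,0.0018,0.0003],[0,0,0]],[0.4,[0.0002,0.0018,0.0003],[0,0,0]],[0.4,[0.0002,0.0018,0.0003],[0,0,0]],[0.4,[0.0002,0.0018,0.0003],[0,0,0]]]'
python3 -m handwheel '[[0.4,[0.0002,0.0018,0.0003],[0,0,0]],[0.4,[0.0002,0.0018,0.0003],[0,0,0]],[0.4,[0.0002,0.0018,0.0003],[0,0,0]],[0.4,[0.0002,0.0018,0.0003],[0,0,0]],[0.4,[0.0002,0.0018,0.0003],[0,0,0]],[0.4,[0.0002,0.0018,0.0003],[0,0,0]],[0.4,[0.0002,0.0018,0.0003],[0,0,0]],[0.4,[0.0002,0.0018,0.0003],[0,0,0]],[0.4,[0.0002,0.0018,0.0003],[0,0,0]],[0.4,[0.0002,0.0018,0.0003],[0,0,0]]]'
python3 - <<'E'
from h import *
im=manip.read_camera("scene")[:,:,::-1];cv2.imwrite("pics/scene7.png",im)
cv2.imwrite("pics/c7.png",cv2.resize(im[190:340,250:440],None,fx=3.5,fy=3.5,interpolation=2))
E
```

```text
time: 10.05
ee_pos: [517.0, 93.3, 26.4]
tcp_rot: [-2.33, -2.108, 0.0]
contact_force: [-0.3, -2.1, 1.0]
grip_width: 34.0
time: 11.3
ee_pos: [519.0, 111.3, 29.4]
tcp_rot: [2.33, 2.108, 0.0]
contact_force: [0.4, -2.6, 1.0]
grip_width: 34.1
```

View pics/c7.png

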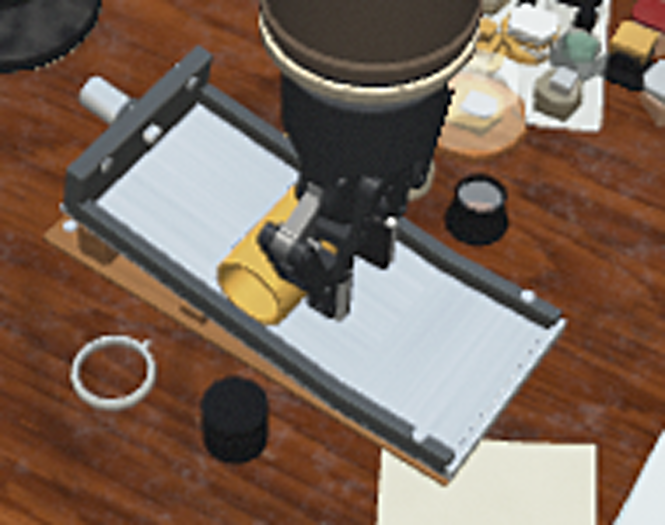

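```bash
python3 -m handwheel '[[0.4,[0.0002,0.0018,0.0003],[0,0,0]],[0.4,[0.0002,0.0018,0.0003],[0,0,0]],[0.4,[0.0002,0.0018,0.0003],[0,0,0]],[0.4,[0.0002,0.0018,0.0003],[0,0,0]],[0.4,[0.0002,0.0018,0.0003],[0,0,0]],[0.4,[0.0002,0.0018,0.0003],[0,0,0]],[0.4,[0.0002,0.0018,0.0003],[0,0,0]],[0.4,[0.0002,0.0018,0.0003],[0,0,0]],[0.4,[0.0002,0.0018,0.0003],[0,0,0]],[0.4,[0.0002,0.0018,0.0003],[0,0,0]]]'
python3 -m handwheel '[[0.4,[0.0002,0.0018,0.0003],[0,0,0]],[0.4,[0.0002,0.0018,0.0003],[0,0,0]],[0.4,[0.0002,0.0018,0.0003],[0,0,0]],[0.4,[0.0002,0.0018,0.0003],[0,0,0]],[0.4,[0.0002,0.0018,0.0003],[0,0,0]],[0.4,[0.0002,0.0018,0.0003],[0,0,0]],[0.4,[0.0002,0.0018,0.0003],[0,0,0]],[0.4,[0.0002,0.0018,0.0003],[0,0,0]],[0.4,[0.0002,0.0018,0.0003],[0,0,0]],[0.4,[0.0002,0.0018,0.0003],[0,0,0]]]'
python3 -m handwheel '[[0.4,[0.0002,0.0018,0.0003],[0,0,0]],[0.4,[0.0002,0.0018,0.0003],[0,0,0]],[0.4,[0.0002,0.0018,0.0003],[0,0,0]],[0.4,[0.0002,0.0018,0.0003],[0,0,0]],[0.4,[0.0002,0.0018,0.0003],[0,0,0]],[0.4,[0.0002,0.0018,0.0003],[0,0,0]],[0.4,[0.0002,0.0018,0.0003],[0,0,0]],[0.4,[0.0002,0.0018,0.0003],[0,0,0]],[0.4,[0.0002,0.0018,0.0003],[0,0,0]],[0.4,[0.0002,0.0018,0.0003],[0,0,0]]]'
python3 - <<'E'
from h import *
im=manip.read_camera("scene")[:,:,::-1];cv2.imwrite("pics/scene8.png",im)
cv2.imwrite("pics/c8.png",cv2.resize(im[190:340,250:440],None,fx=3.5,fy=3.5,interpolation=2))
E
```

```text
time: 12.6
ee_pos: [521.0, 129.3, 32.4]
tcp_rot: [2.33, 2.108, -0.0]
contact_force: [-0.4, -2.0, 1.0]
grip_width: 34.7
time: 13.85
ee_pos: [523.0, 147.3, 35.4]
tcp_rot: [-2.33, -2.108, 0.0]
contact_force: [0.2, -2.8, 1.1]
grip_width: 34.2
time: 15.1
ee_pos: [525.0, 165.3, 38.4]
tcp_rot: [-2.33, -2.108, -0.0]
contact_force: [-0.4, -1.0, 0.6]
grip_width: 34.1
```

View pics/c8.png

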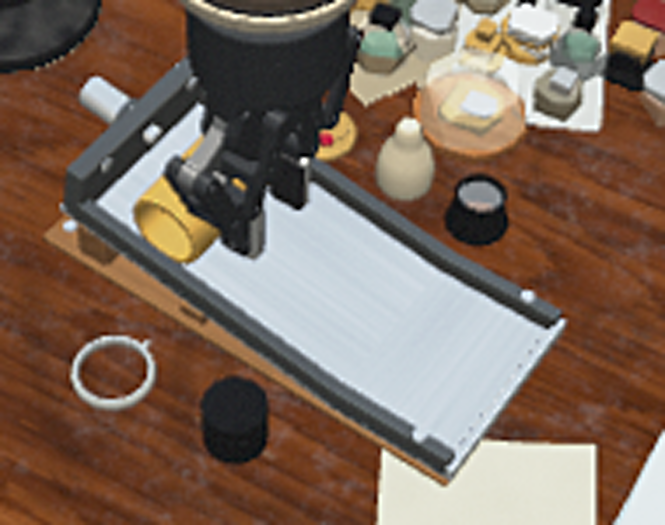

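```bash
python3 -m handwheel '[[0.4,[0.0002,0.0015,0.0003],[0,0,0]],[0.4,[0.0002,0.0015,0.0003],[0,0,0]],[0.4,[0.0001,0.0015,0.0003],[0,0,0]],[0.4,[0.0002,0.0015,0.0003],[0,0,0]],[0.4,[0.0001,0.0015,0.0003],[0,0,0]],[0.4,[0.0002,0.0015,0.0002],[0,0,0]],[0.4,[0.0001,0.0015,0.0003],[0,0,0]],[0.4,[0.0002,0.0015,0.0002],[0,0,0]],[0.4,[0.0001,0.0015,0.0003],[0,0,0]],[0.4,[0.0001,0.0015,0.0002],[0,0,0]]]'
python3 -m handwheel '[[0.4,[0.0001,0.001,0.0002],[0,0,0]],[0.4,[0.0001,0.001,0.0002],[0,0,0]],[0.4,[0.0001,0.001,0.0002],[0,0,0]],[0.4,[0.0001,0.001,0.0002],[0,0,0]],[0.4,[0.0001,0.001,0.0002],[0,0,0]]]'
python3 -m handwheel '[[0.4,[0.0001,0.001,0.0002],[0,0,0]],[0.4,[0.0001,0.001,0.0002],[0,0,0]],[0.4,[0.0001,0.001,0.0001],[0,0,0]]]'
python3 - <<'E'
from h import *
im=manip.read_camera("scene")[:,:,::-1];cv2.imwrite("pics/scene9.png",im)
cv2.imwrite("pics/c9.png",cv2.resize(im[170:300,250:400],None,fx=4.4,fy=4.4,interpolation=2))
E
```

```text
time: 16.4
ee_pos: [526.5, 180.3, 41.1]
tcp_rot: [-2.33, -2.108, 0.0]
contact_force: [-0.2, -2.3, 0.7]
grip_width: 34.3
time: 17.02
ee_pos: [527.0, 185.1, 42.1]
tcp_rot: [2.33, 2.108, -0.0]
contact_force: [-0.5, -4.8, 2.5]
grip_width: 34.1
time: 17.4
ee_pos: [527.3, 188.2, 42.6]
tcp_rot: [2.33, 2.108, -0.0]
contact_force: [-0.6, -4.7, 3.4]
grip_width: 34.5
```

View pics/c9.png

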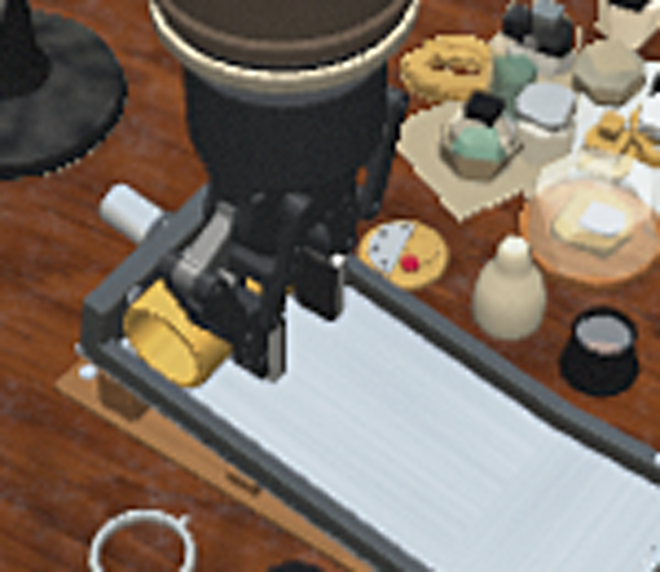

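```bash
python3 -m handwheel '[[0.4,[0,0.0005,0.0001],[0,0,0]],[0.4,[0.0001,0.0005,0.0001],[0,0,0]]]'; python3 -m handwheel '[[0.4,[0,0.0005,0.0001],[0,0,0]]]';python3 -m handwheel '[[0.4,[0,0.0005,0.0001],[0,0,0]]]'
```

```text
time: 17.7
ee_pos: [527.4, 189.2, 42.8]
tcp_rot: [-2.33, -2.108, 0.0]
contact_force: [-0.6, -6.3, 1.6]
grip_width: 34.0
time: 17.82
ee_pos: [527.1, 189.4, 42.8]
tcp_rot: [-2.33, -2.108, 0.001]
contact_force: [-0.6, -10.8, 1.9]
grip_width: 34.1
time: 17.95
ee_pos: [527.1, 189.5, 42.8]
tcp_rot: [2.329, 2.108, -0.002]
contact_force: [2.8, -16.5, 0.9]
grip_width: 34.1
```

```bash
python3 -m handwheel '[[0.4,[0,0,0],[0,0,0]],[0.4,[0,0,0],[0,0,0]]]'
python3 - <<'E'
from h import *
np.set_printoptions(precision=2,suppress=True)
for i in range(2):
  im=manip.read_camera("scene")[:,:,::-1]; o=manip.get_obs();print(o["contact_force"],o["ft_torque"],o["ee_pos"])
cv2.imwrite("pics/scene10.png",im)
cv2.imwrite("pics/c10.png",cv2.resize(im[200:280,255:345],None,fx=7,fy=7,interpolation=2))
# predicted seated end-centre pixel (near end, ramp y=+45)
u=np.array([.1,.995,0]);l=np.array([-.995,.1,0]);O=np.array([522,146.5,0])
for yy in(42,45,48):
  p=proj("scene",O+77*u+yy*l+[0,0,56.5]); print((p-[255,200])*7)
E
```

```text
time: 18.2
ee_pos: [527.2, 189.5, 42.8]
tcp_rot: [2.33, 2.108, -0.002]
contact_force: [1.6, -13.2, 1.3]
grip_width: 34.3
[  2.15 -12.74   1.35] [-2.11 -0.19 -0.19] [527.15 189.45  42.83]
[  0.94 -12.92   1.23] [-2.11 -0.14 -0.19] [527.16 189.46  42.84]
[217.36 335.46]
[210.11 342.69]
[202.83 349.96]
```

View pics/c10.png

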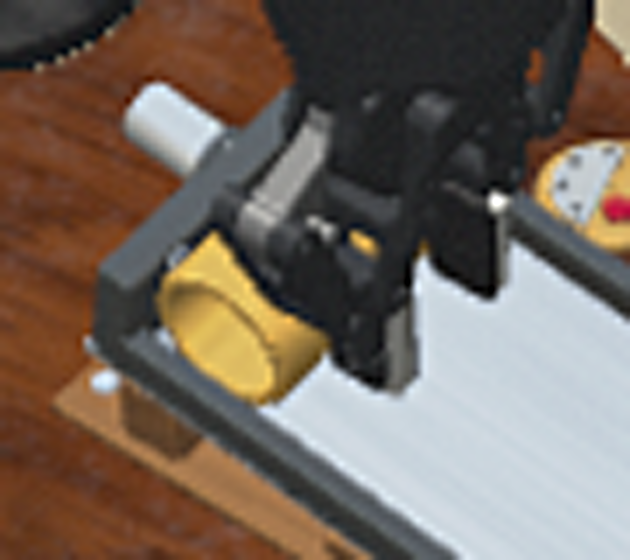

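```bash
python3 -m handwheel '[[0.4,[0,0,0],[0,0,0]],[0.4,[0,0,0],[0,0,0]],[0.4,[0,0,0],[0,0,0]],[0.4,[0,0,0],[0,0,0]]]'
python3 - <<'E'
from h import *
a=cv2.imread("pics/scene0.png").astype(int);b=cv2.imread("pics/scene10.png").astype(int)
for n,(u,v) in dict(ring=(282,296),pot=(317,309),loupe=(387,248),blower=(366,236),movement=(342,228)).items():
    s=np.s_[v-9:v+10,u-9:u+10];print(n,abs(a[s]-b[s]).mean().round(1))
E
```

```text
time: 18.8
ee_pos: [527.2, 189.4, 42.8]
tcp_rot: [2.33, 2.108, -0.002]
contact_force: [0.3, -13.0, 0.7]
grip_width: 34.5
ring 1.3
pot 2.3
loupe 2.1
blower 1.1
movement 1.3
```

The force is holding at 13 N, the sleeve is seated and the loose items haven't moved, so I'm handing in.

```bash
python3 -c "
from plant import manip
print(manip.close_job()); o=manip.get_obs(); print(o['time'],o['contact_force'],o['ee_pos'])"
```

```text
the job is handed in; nothing more can be done
None
the job is handed in; nothing more can be done
```

I rolled the sleeve up the ramp with two partly opened, vertical fingertips at about 10–14 mm/s, slower at the end. I handed the job in at 18.8 s with the fingers still pressing it against the stop.

- **Seating:** the force stayed at about 2 N up the slope and rose to about 5 N where the plunger was expected. It then climbed steeply at TCP y ≈ 189.4 mm, which I took as the rigid stop, and held steady at 13 N.
- **Position check:** in the last picture, the near end of the sleeve was within about 1 px of where a seated sleeve should appear. I expected the stop about 3–4 mm farther on. That estimate used a rough finger depth, so the steep force rise is the stronger evidence.
- **Uneven push:** the wrist moment shows the finger on the far side (+x) carrying most of the push. Its line of force falls well inside the sleeve's ends, so the sleeve should still be flat against the stop.
- **Loose items:** all five show no change between the first picture and the last one.
- **Not confirmed:** I could not see the plunger itself at the end, because the sleeve hid it. The top camera was blocked by the arm, so these picture checks rely on the scene camera alone.

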